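# Turn the reversible meal board to its night side

### The arm

A 7-joint arm with a two-finger parallel gripper is mounted at the origin on the work surface. World frame = base frame: x ahead of the robot, y to its left, z up, the work surface at z = 0. Lengths are in m, angles in rad, forces in N, time in s.
With the tool pointing down it reaches from about 0.425 to 0.925 m from the base axis. Payload 6.8 kg.
Tool frame: the origin (TCP) lies on the mounting face of the last link; the fingertips stand 173 mm ahead of it and the grasp point (between the pads) lies 155 mm ahead of it; z points along the fingers, y is the line along which they close (so a half turn about z gives the same grasp; the last joint's range is limited). The gripper opens to 85 mm and grips with 20 to 120 N. Pads are 22 mm wide; open, the fingers measure 114 mm over their backs; the gripper's body (76 mm by 85 mm) begins 54 mm behind the grasp point. The pads swing forward as they close: fully open they stand 13 mm farther back than shut.
Start: joints at [1.01, 0.477, 0.022, 1.555, -0.011, 1.109, -0.083], TCP at [0.295, -0.607, 0.405] pointing down, gripper open.
Joint ranges: [-2.96, 2.96], [-0.34, 2.1], [-1.41, 1.46], [0.24, 2.44], [-1.37, 4.51], [0.17, 1.92], [-2.96, 2.96]. Speed limits (rad/s): [2.39, 2.39, 3.14, 3.14, 3.14, 3.14, 3.14].

### API

Orientations are given as a unit quaternion [w, x, y, z].
In Python, from station import bot gives the robot as it stands. The module is installed in compiled form; this text tells all that it offers.
- The arm moves only by the shell command python3 -m pendant 'ROWS' [FORCE]. ROWS is JSON, a list of rows, each a list of 5 numbers: the finger opening in m, from 0 to 0.0854, then the shift along the tool's x, y, z in m, then the turn about the tool's z in degrees. In form: [[jaw, x, y, z, yaw], ...]. A call has 1 to 12 rows; each row shifts and turns the commanded pose from where the row before left it, along the tool's axes as they then stand; what a row does not reach is not made up. A row lasts 1/12 s, in which the tool goes at most 41.7 mm and 7.16 degrees, less where a joint would pass 70% of its speed; a pose out of reach is approached as far as the arm can. A call with a gripper value outside its range is refused whole. The fingers move at their own pace and stop on an object; FORCE is the grip in N (left out, the last holds). Time passes only in rows, so rows that do not move let the fingers close. It gives the time, the measured TCP pose, the force, the opening and the grip force at its end, in the units of the state.
- bot.get_obs(): the state, without advancing time (a new reading comes with each control period).
- bot.read_camera(name): name is "scene" or "top" or "wrist"; returns (picture, depth): 420x560x3 uint8, blue, green, red; 420x560 float32, m along the optical axis (not along the pixel's ray), 0 where there is no reading.
- bot.camera_model(name): a dict with "intrinsics" (3x3 intrinsics, pixels), "dist_coeffs" ([k1, k2, p1, p2, k3] as OpenCV has them; the pictures are not rectified), "R" (3x3) and "t" (3): a world point X has camera coordinates R X + t. Camera axes: x right, y down, z forward; pixel columns grow to the right and rows downward; lengths in m; the calibration is good to about 2 mm. A picture is of the moment at which its call begins: read the wrist's pose just before it. camera_model takes no time and is no camera call; for the wrist camera it gives the pose at the moment of the call.
- bot.hand_in(): hands the job in; it is judged then, once.
Trained networks look in the newest picture that a camera, given by its name, has taken for a name from the list of things; names that differ only in an ending like _2 or _b are one class to them, and where a whole thing is asked for, a point or a joint stands for the part that bears it (a point fixed in the world has none). Each returns a list of dicts, best first, with "score" (0 to 1); they miss things now and then, are a little off and sometimes report something else, mostly with a low value. They report only what shows in the picture. A call takes as long as a camera call. They do not tell look-alikes from the thing itself.
- bot.boxes_of(name, camera): "at" ([column, row] in pixels, amid what is visible of it).
- bot.trace(name, camera): "mask" (420x560 bool, what is visible of it) and "at" ([column, row] in pixels, amid what is visible of it).
- bot.pinpoint(name, camera): "at" ([column, row] in pixels: a listed point, or the origin of a listed thing).
The state is a dict: "t": time; "q": joint angles; "joint_vel": joint speeds; "joint_torque": joint torques, N m; "eef_pos": TCP position; "tool_rot": TCP orientation; "contact_force": force on the tool from outside, world axes, zero at the start; "torque": the same for the moment, N m; "gripper_width": opening from 0.0 (shut) to 1.0 (fully open); "grasp_force": force on a finger pad.
Only numpy, scipy, OpenCV 4.12 (cv2) and the standard library are available. Lean on these libraries where they do the work, as an engineer would, in place of code of your own. Each camera call takes 0.05 s, during which the arm holds its last target. There are 200 camera calls.

### The job

Supper has been given: turn the swivelling meal board on the dresser shelf half a turn on its pins, so that the moon faces the chalk-ledge side of its stand and the sun the back. Lift it out of its groove to free it, turn it over steadily without batting it round, and let its lower edge down fully home in the groove again. Leave the stand and the kitchen things around it where they are.

Things in the scene. Friction and masses are not known exactly. Their poses are not given: they have to be found in the camera images.
- stand: Wooden board stand, loose on the shelf, 1.1 kg (x0.8 to 1.3). Base 130 (x) x 230 (y) x 15 mm. Origin: centre of the underside; z up; x points to the front: the side with the chalk ledge (a lip 23 mm above the shelf at x = 62 mm, and a stick of chalk as high, at x = 54). y runs along the board.
- groove (a point): Middle of the groove's floor, 15 mm above the shelf, over the stand's origin. Two rails along y, at x = -10 and +10 mm, each 6 mm wide, 8 mm high and 150 mm long, leave this groove, 14 mm wide, for the board's lower edge. Axes as the stand's.
- stand_left (a point): Left end of the stand's base, y = +115 mm. An upright, 36 mm in x, 123 mm tall, stands at y = 83 to 101 mm. It has a slot, 12 mm wide in x, from 65 to 90 mm above the shelf, closed at both ends, in which the board's pin turns and rides up and down. The pins cannot come out of the slots.
- stand_right (a point): Right end of the stand's base, y = -115 mm, with the same slotted upright at y = -83 to -101 mm.
- board: Two-sided board, origin at its centre: 160 mm long (its y), 110 high (z), 10 thick (x), 180 g (x0.7 to 1.4). Sun picture (orange on cream) on its +x side, moon (pale crescent on dark blue) on -x. It is balanced on an 8 mm steel pin at each end, with 2 mm play in x in the slots. Starts upright in the groove, sun to the front, centre 70 mm and top edge 125 mm above the shelf; z down when turned.
- moon_face (a point): Middle of the moon picture, 5 mm from the board's centre. The board is locked against turning while in the groove; raised 9 mm it clears the rails; the slots allow 16 mm, any more lifts the stand. Let go out of the groove it sinks until its pins are at the slots' foot (centre at 69 mm), turns almost freely there, staying about where it is left, but within 20 degrees of upright it strikes a rail.
- bowls: Three nested pastel plastic feeding bowls with a steel baby fork in them, 120 mm across, 80 mm high; leave alone. Origin: centre of the underside. The four bystanders stand about 200 mm to the left and right of the stand's centre, in any order.
- jar: Closed glass jar, 76 mm across, 115 mm high; leave alone. Origin: centre of the underside.
- mug: White ceramic mug, 80 mm across, 92 mm high; leave alone. Origin: centre of the underside.
- container: Round plastic container with a pale yellow twist-lock lid, 110 mm across, 86 mm high; leave alone. Origin: centre of the underside.
Things that resemble listed ones, but are neither listed nor needed, are in the scene too. What is shaped like the board but green or yellow is not meant.

How it is judged:
On the way, in this order (a step that is already met when the one before it is completed fails the run):
1. the board is out of the groove and leans more than about 23 degrees (angle between board's own z axis and vertical above 0.4 rad), for 0.1 s.
2. the board has been turned past flat, its old top edge now the lower one (angle between board's own z axis and vertical above 2 rad), for 0.1 s.
At the end, for the whole second after the job is handed in: Board upright in its groove, turned over, moon to the ledge side (within 0.1 rad; centre under 73 mm above the stand's underside, home is 70); stand level, both still, both ends within 30 mm of their place; bowls, jar, mug and container within 20 mm of theirs (x of moon_face in the frame of stand above 0 m and angle between board's own z axis and vertical above 3.04 rad and z of board in the frame of stand below 0.073 m and angle between stand's own z axis and vertical below 0.03 rad and linear speed of stand below 0.01 m/s and distance of each of stand_left, stand_right from where it was at the start of the episode below 0.03 m and distance of each of bowls, jar, mug, container from where it was at the start of the episode below 0.02 m and linear speed of board below 0.02 m/s); the robot touches nothing.
It fails at once if the stand is dragged (an end of it 40 mm from its place), lifted or tipped by more than 0.15 rad (distance of any of stand_left, stand_right from where it was at the start of the episode above 0.04 m or angle between stand's own z axis and vertical above 0.15 rad).
It fails at once if a bystander is knocked (moved 30 mm or tipped 0.3 rad) (distance of any of bowls, jar, mug, container from where it was at the start of the episode above 0.03 m or angle between any of bowls, jar, mug, container's own z axis and vertical above 0.3 rad).
It fails at once if the board is batted round: turned faster than about one and a half turns a second (10 rad/s) (angular speed of board above 10 rad/s).
It also fails if it takes over 72 s, if anything falls off the work surface, if the arm or the gripper's body presses on something with over 40 N, if the wrist force passes 120 N, or if a joint passes its speed limit or range.

## Working session

There is one attempt and no reset: what is moved stays moved. The work goes in short steps, Python scripts to look and compute and a shell command to move; the robot and the scene stay as the last step left them, time stands still between calls to the robot, and variables do not carry over. Pictures are saved under pics/ and viewed, at most 10 in all, crops included, and the job is handed in when it is done.

```bash
mkdir -p pics
cat > h.py <<'E'
import numpy as np, cv2
from station import bot
def world(cam,uv,depth=None,z=None):
    m=bot.camera_model(cam);K=np.array(m["intrinsics"],float);R=np.array(m["R"]);t=np.array(m["t"])
    p=cv2.undistortPoints(np.array([[uv]],float),K,np.array(m["dist_coeffs"],float))[0,0]
    d=R.T@np.array([p[0],p[1],1.]);c=-R.T@t
    return c+d*(depth if depth is not None else (z-c[2])/d[2])
def proj(cam,X):
    m=bot.camera_model(cam)
    return cv2.projectPoints(np.atleast_2d(np.array(X,float)),cv2.Rodrigues(np.array(m["R"]))[0],np.array(m["t"],float),np.array(m["intrinsics"],float),np.array(m["dist_coeffs"],float))[0][:,0]
E
python3 - <<'E'
from h import *
np.set_printoptions(precision=4,suppress=True)
o=bot.get_obs();print(o)
ims=[]
for c in ["scene","top"]:
    im,d=bot.read_camera(c);ims.append(im)
    np.save(f"pics/{c}_d.npy",d);cv2.imwrite(f"pics/{c}0.png",im)
    for n in ["stand","board","groove","stand_left","stand_right","bowls","jar","mug","container"]:
        for r in bot.pinpoint(n,c)[:3]:
            u,v=r["at"];dd=d[int(np.clip(v,0,419)),int(np.clip(u,0,559))]
            print(c,n,round(r["score"],2),np.round(r["at"],1),world(c,r["at"],depth=dd))
E
```

```text
{'t': 0.0, 'q': array([ 1.0099,  0.4778,  0.0223,  1.5565, -0.0115,  1.1093, -0.0831]), 'joint_vel': array([ 0.0001,  0.002 , -0.0008, -0.0004, -0.    ,  0.0007, -0.0002]), 'joint_torque': array([ -0.0003, -59.6454,   1.6071, -28.12  ,   0.0123,   0.0095,
         0.    ]), 'eef_pos': array([ 0.2952, -0.6067,  0.4037]), 'tool_rot': array([-0.0009,  0.9745,  0.2245, -0.0003]), 'contact_force': array([-0.563 , -0.1917, -0.56  ]), 'torque': array([-0.0465, -0.0121,  0.0221]), 'grasp_force': 0.0, 'gripper_width': 1.0004013672653906}
scene stand 0.56 [254.3 232.7] [ 0.5677 -0.1365  0.0183]
scene board 0.87 [130.3 208.4] [ 0.3585 -0.4964  0.0692]
scene board 0.76 [206.7 179.4] [ 0.3209 -0.2237  0.0714]
scene board 0.62 [321.5 266.9] [ 0.7963 -0.0089  0.0627]
scene groove 0.85 [254.2 229.1] [ 0.5683 -0.1361  0.037 ]
scene stand_left 0.59 [286.8 218.1] [ 0.5429 -0.0122  0.0118]
scene stand_left 0.35 [258.6 213.4] [ 0.5629 -0.1166  0.0983]
scene stand_right 0.59 [224.4 248.8] [ 0.579  -0.2432 -0.0022]
scene bowls 0.6 [197.5 251.8] [ 0.5827 -0.3282  0.0279]
scene jar 0.61 [217.7 285.1] [ 0.735
[... 197 characters left out ...]
 [323.8 291.8] [ 0.3134 -0.2206  0.0369]
top board 0.64 [262.8 147.8] [ 0.7743 -0.015   0.1064]
top board 0.64 [409.  280.7] [ 0.3547 -0.4792  0.1131]
top groove 0.87 [293.8 219.5] [ 0.5485 -0.1188  0.0599]
top groove 0.68 [357.2 215.4] [ 0.5684 -0.3366  0.0235]
top stand_left 0.95 [261.3 228.5] [ 0.5222 -0.012  -0.0035]
top stand_right 0.73 [330.6 209.8] [ 0.5745 -0.2297  0.1213]
top bowls 0.68 [356.6 214.2] [ 0.5714 -0.3323  0.0334]
top jar 0.76 [348.4 180. ] [ 0.6716 -0.2886  0.114 ]
top jar 0.75 [230.1 208.7] [0.5782 0.0872 0.086 ]
top jar 0.49 [261.9 229.5] [ 0.5186 -0.0142 -0.0008]
top mug 0.64 [240.  248.2] [0.4539 0.0588 0.0059]
top container 0.65 [228.6 210. ] [0.5752 0.093  0.0754]
```

View pics/scene0.png

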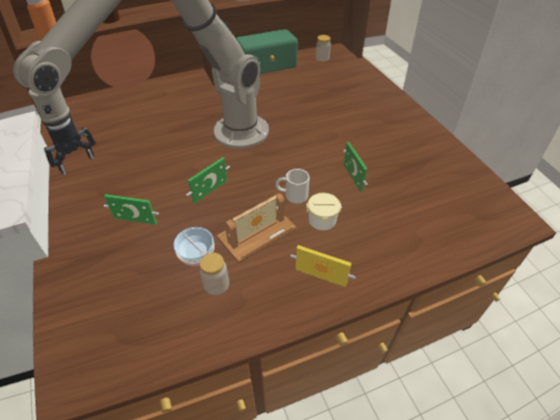

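View pics/top0.png

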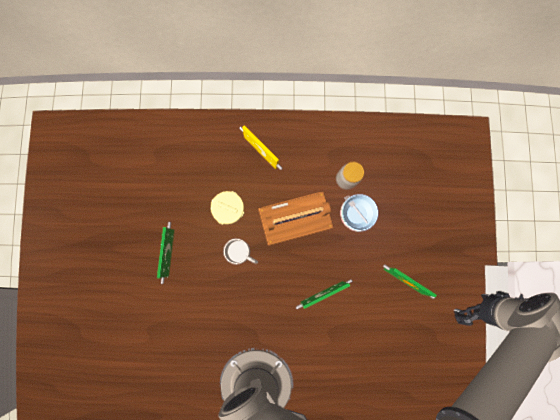

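The scene shows the cream sun board in its wooden stand at scene (256,220), top (296,218). Its look-alikes are green boards at scene (131,208), (208,180) and (355,165), and a yellow one at (322,267). By the description, the board I want is the cream one in the stand. Next I'll hover over it and check it with the wrist camera.

```bash
python3 -m pendant '[[0.0854,0,0,0,-6.9],[0.0854,0,0,0,-6.9],[0.0854,0,0,0,-6.9],[0.0854,0,0,-0.01,-6.9],[0.0854,0,0,-0.01,-6.9],[0.0854,0,0,-0.01,-6.9],[0.0854,0,0,-0.01,-6.9],[0.0854,0,0,-0.01,-6.9],[0.0854,0,0,0,-6.9],[0.0854,0,0,0,-6.9],[0.0854,0,0,0,-6.9]]' 20
python3 -m pendant '[[0.0854,0.0277,0.0237,0,0],[0.0854,0.0277,0.0237,0,0],[0.0854,0.0277,0.0237,0,0],[0.0854,0.0277,0.0237,0,0],[0.0854,0.0277,0.0237,0,0],[0.0854,0.0277,0.0237,0,0],[0.0854,0.0277,0.0237,0,0],[0.0854,0.0277,0.0237,0,0]]'
python3 -m pendant '[[0.0854,0.0277,0.0237,0,0],[0.0854,0.0277,0.0237,0,0],[0.0854,0.0277,0.0237,0,0],[0.0854,0.0277,0.0237,0,0],[0.0854,0.0277,0.0237,0,0],[0.0854,0.0277,0.0237,0,0],[0.0854,0.0277,0.0237,0,0],[0.0854,0,0,0,0],[0.0854,0,0,0,0]]'
cat > look.py <<'E'
import sys
from h import *
np.set_printoptions(precision=4,suppress=True)
o=bot.get_obs();print(o["t"],o["eef_pos"],o["tool_rot"],o["q"])
im,d=bot.read_camera("wrist");cv2.imwrite(sys.argv[1],im);np.save("pics/w.npy",d)
for n,z in [("stand_left",0),("stand_right",0),("groove",.015),("board",.07)]:
    for r in bot.pinpoint(n,"wrist")[:2]:
        print(n,round(r["score"],2),np.round(r["at"],1),world("wrist",r["at"],z=z))
# cloud of points at upright-top / board-top heights
m=bot.camera_model("wrist");v,u=np.nonzero(d>0)
K=np.array(m["intrinsics"],float)
p=cv2.undistortPoints(np.c_[u,v].astype(float)[:,None],K,np.array(m["dist_coeffs"],float))[:,0]
X=(np.c_[p,np.ones(len(p))]*d[v,u][:,None]-np.array(m["t"]))@np.array(m["R"])
np.savez("pics/cloud.npz",X=X,u=u,v=v)
E
python3 look.py pics/w1.png
```

```text
t: 1.92
eef_pos: [0.2952, -0.607, 0.455]
tool_rot: [0.0, 0.628, 0.778, -0.0]
contact_force: [0.2, 0.9, -0.2]
gripper_width: 0.997
grasp_force: 0.0
t: 2.58
eef_pos: [0.4359, -0.3496, 0.455]
tool_rot: [0.0, 0.631, 0.776, -0.0]
contact_force: [1.3, 0.3, 0.0]
gripper_width: 1.002
grasp_force: 0.0
t: 3.33
eef_pos: [0.5588, -0.1247, 0.4549]
tool_rot: [-0.0, 0.628, 0.778, 0.001]
contact_force: [0.2, -0.8, 0.1]
gripper_width: 0.997
grasp_force: 0.0
3.3333 [ 0.5588 -0.1247  0.4549] [-0.0001  0.6284  0.7779  0.0005] [ 0.5205  0.3081 -0.509   1.719   0.1612  1.1558  0.1781]
stand_left 0.65 [272.8  75.4] [ 0.5291 -0.0204  0.    ]
stand_right 0.58 [283.3 254. ] [ 0.5883 -0.2413  0.    ]
groove 0.7 [276.4 172.3] [ 0.5561 -0.1313  0.015 ]
board 0.97 [ 52.5 209.5] [ 0.318  -0.2127  0.07  ]
board 0.82 [511.1 112.4] [ 0.7797 -0.0102  0.07  ]
```

View pics/w1.png

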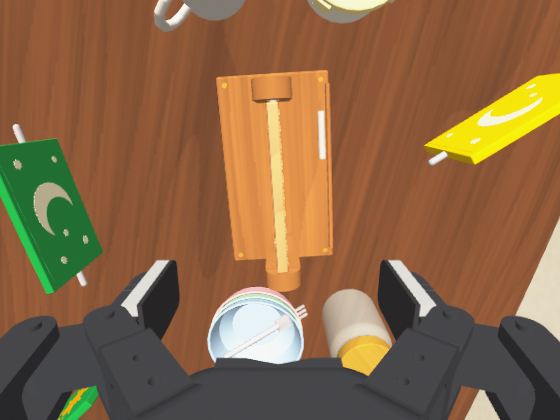

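The wrist view shows the stand base with corners at (217,77), (327,70), (235,261) and (332,254). The cream board's top edge runs from (273,100) to (283,272), and the chalk is at (322,135), on the +x side. I'll fit the geometry from these.

```bash
cat > fit.py <<'E'
from h import *
np.set_printoptions(precision=4,suppress=True)
f=np.load("pics/cloud.npz");X=f["X"]
m=(X[:,2]>.117)&(X[:,2]<.14)&(abs(X[:,0]-.557)<.09)&(abs(X[:,1]+.13)<.11)
P=X[m];print(len(P),np.median(P[:,2]))
# only pts with no upright: central 130mm
C=P[abs(P[:,1]+.13)<.065];w=np.linalg.svd(C[:,:2]-C[:,:2].mean(0))[2][0]
print("board top",C.mean(0),"dir deg",np.degrees(np.arctan2(w[0],-w[1]))%180, "z pct",np.percentile(C[:,2],[5,50,95]))
s=(P[:,:2]-C[:,:2].mean(0))@w;print("extent along",s.min(),s.max(), "mid", C[:,:2].mean(0)+w*(s.min()+s.max())/2)
cs=np.array([world("wrist",c,z=.015) for c in [(217,77),(327,70),(235,261),(332,254)]])
print(cs,cs.mean(0)); a=(cs[0]+cs[1]-cs[2]-cs[3])/2;print("base y dir -> yaw",np.degrees(np.arctan2(-a[0],a[1])),np.linalg.norm(a))
E
python3 fit.py
```

```text
3133 0.12415942454719155
board top [ 0.5568 -0.1262  0.1246] dir deg 15.327921449338845 z pct [0.1228 0.1249 0.1261]
extent along -0.10612906916280052 0.0964852440192891 mid [ 0.5581 -0.1309]
[[ 0.4674 -0.0369  0.015 ]
 [ 0.5888 -0.0042  0.015 ]
 [ 0.5264 -0.2578  0.015 ]
 [ 0.6491 -0.2223  0.015 ]] [ 0.5579 -0.1303  0.015 ]
base y dir -> yaw 15.214259064537115 0.22743885831342753
```

```bash
python3 -m pendant '[[0.05,-0.0054,-0.0023,0,-3.1],[0.05,0,0,0.02,0],[0.05,0,0,0.03,0],[0.05,0,0,0.03,0],[0.05,0,0,0.03,0],[0.05,0,0,0.03,0],[0.05,0,0,0.015,0],[0.05,0,0,0.01,0],[0.05,0,0,0.004,0],[0.05,0,0,0,0]]' 20
python3 look.py pics/w2.png; python3 fit.py | head -3
```

```text
t: 4.42
eef_pos: [0.5567, -0.1338, 0.2855]
tool_rot: [-0.0, 0.61, 0.793, -0.0]
contact_force: [0.2, 0.1, 0.6]
gripper_width: 0.586
grasp_force: 0.0
4.4167 [ 0.5567 -0.1338  0.2855] [-0.0002  0.6096  0.7927 -0.0002] [ 0.4863  0.4937 -0.463   1.8831  0.2905  0.8317  0.1331]
groove 0.65 [285.1 200.1] [ 0.562  -0.1255  0.015 ]
board 0.82 [284.9 224. ] [ 0.5605 -0.1258  0.07  ]
13922 0.12625408111191305
board top [ 0.5566 -0.1164  0.1275] dir deg 14.924422545788481 z pct [0.1228 0.1268 0.1366]
extent along -0.09149495294216752 0.06339065619823299 mid [ 0.553  -0.1029]
```

View pics/w2.png

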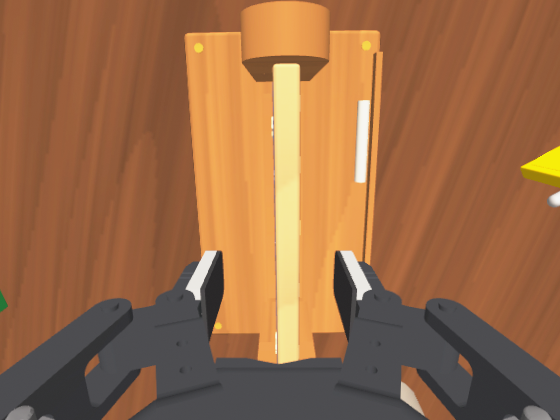

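The cream board's edge (col 287) sits about 2 mm to the right of the middle between the fingers (col 279). I'll correct that, close, and lift.

```bash
python3 -m pendant '[[0.03,0.003,0.002,0,0],[0.005,0,0,0,0],[0.005,0,0,0,0],[0.005,0,0,0,0],[0.005,0,0,0,0],[0.005,0,0,0,0],[0.005,0,0,0,0]]' 25
python3 -m pendant '[[0.005,0,0,-0.003,0],[0.005,0,0,-0.003,0],[0.005,0,0,-0.003,0],[0.005,0,0,-0.003,0],[0.005,0,0,0,0],[0.005,0,0,0,0]]'
```

```text
t: 5.25
eef_pos: [0.5582, -0.1295, 0.2861]
tool_rot: [0.0, 0.609, 0.793, 0.0]
contact_force: [-0.1, 0.7, 4.0]
gripper_width: 0.107
grasp_force: 26.0
t: 5.75
eef_pos: [0.5579, -0.1299, 0.2979]
tool_rot: [0.0, 0.609, 0.793, -0.0]
contact_force: [0.7, -0.2, -1.7]
gripper_width: 0.108
grasp_force: 25.3
```

```bash
python3 -m pendant '[[0.005,0,-0.003,0,0],[0.005,0,-0.003,0,0],[0.005,0,-0.003,0.0005,0],[0.005,0,0,0,0]]' 20
```

```text
t: 6.08
eef_pos: [0.5508, -0.1316, 0.2982]
tool_rot: [0.002, 0.609, 0.793, 0.002]
contact_force: [6.7, 1.2, -4.0]
gripper_width: 0.11
grasp_force: 27.3
```

```bash
python3 look.py pics/w3.png
```

```text
6.0833 [ 0.5508 -0.1316  0.2982] [0.0023 0.609  0.7932 0.0023] [ 0.4956  0.4669 -0.473   1.8915  0.2769  0.8411  0.1422]
groove 0.91 [284.1 200.3] [ 0.5566 -0.1265  0.015 ]
board 0.64 [282.8 228.6] [ 0.5556 -0.1306  0.07  ]
```

View pics/w3.png

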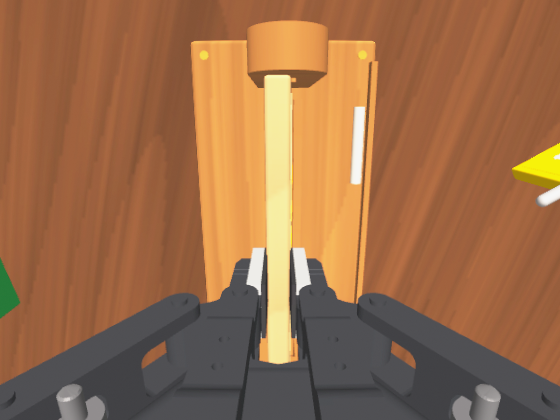

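The stand was dragged about 5 mm because the grip was too deep and resisted tilting. I'll set the board back and regrip it with only about 3 mm of overlap.

```bash
python3 -m pendant '[[0.005,0,0.0025,0,0],[0.005,0,0,0.003,0],[0.005,0,0,0.003,0],[0.005,0,0,0.003,0],[0.005,0,0,0.002,0],[0.005,0,0,0,0]]' 20
python3 -m pendant '[[0.03,0,0,0,0],[0.03,0,0,0,0],[0.03,0,0,0,0],[0.03,0,0,-0.004,0],[0.03,0,0,-0.0035,0],[0.03,0,0,0,0]]' 20
python3 look.py pics/w4.png; python3 fit.py | head -2
python3 - <<'E'
import cv2
im=cv2.imread('pics/w4.png');hsv=cv2.cvtColor(im,cv2.COLOR_BGR2HSV)
for r in (120,160,200,240):print(r,[(c,tuple(im[r,c])) for c in range(262,306,4)] if r==200 else '')
E
```

```text
t: 6.83
eef_pos: [0.5522, -0.1313, 0.2862]
tool_rot: [0.001, 0.609, 0.793, 0.001]
contact_force: [5.7, 1.5, -0.8]
gripper_width: 0.11
grasp_force: 26.5
t: 7.33
eef_pos: [0.5518, -0.1315, 0.2945]
tool_rot: [0.0, 0.609, 0.793, 0.0]
contact_force: [-0.1, -1.1, 0.9]
gripper_width: 0.347
grasp_force: 0.0
7.3333 [ 0.5518 -0.1315  0.2945] [0.0004 0.6092 0.793  0.0001] [ 0.4913  0.4741 -0.4699  1.8898  0.2812  0.8419  0.1376]
groove 0.56 [282.4 201.3] [ 0.5544 -0.1266  0.015 ]
board 0.75 [288.2 224.5] [ 0.5571 -0.1258  0.07  ]
11150 0.12407705135805372
board top [ 0.5512 -0.117   0.1257] dir deg 14.875120784770251 z pct [0.123  0.1245 0.1363]
120 
160 
200 [(262, (np.uint8(88), np.uint8(173), np.uint8(242))), (266, (np.uint8(87), np.uint8(169), np.uint8(241))), (270, (np.uint8(88), np.uint8(170), np.uint8(242))), (274, (np.uint8(126), np.uint8(159), np.uint8(204))), (278, (np.uint8(163), np.uint8(238), np.uint8(247))), (282, (np.uint8(161), np.uint8(237), np.uint8(247))), (286, (np.uint8(161), np.uint8(237), np.uint8(247))), (290, (np.uint8(163), np.uint8(238), np.uint8(247))), (294, (np.uint8(161), np.uint8(236), np.uint8(247))), (298, (np.uint8(88), np.uint8(170), np.uint8(242))), (302, (np.uint8(85), np.uint8(162), np.uint8(238)))]
240
```

View pics/w4.png

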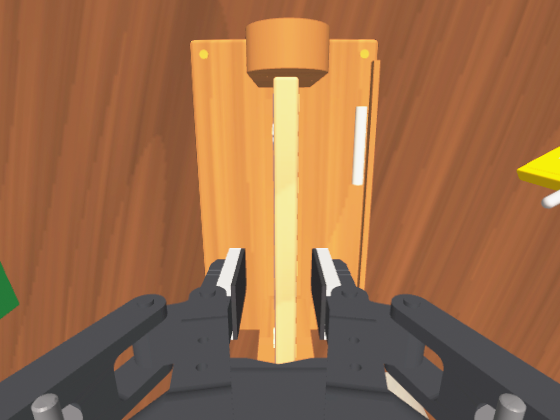

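```bash
python3 -m pendant '[[0.02,0,0.001,0,0],[0.005,0,0,0,0],[0.005,0,0,0,0],[0.005,0,0,0,0],[0.005,0,0,0,0]]' 20
python3 -m pendant '[[0.005,0,0,-0.003,0],[0.005,0,0,-0.003,0],[0.005,0,0,-0.003,0],[0.005,0,0,-0.003,0],[0.005,0,0,0,0],[0.005,0,0.003,0,0],[0.005,0,0.003,0,0],[0.005,0,0,0,0]]'; python3 look.py pics/w5.png;python3 fit.py | head -2
```

```text
t: 8.0
eef_pos: [0.5528, -0.1311, 0.2937]
tool_rot: [0.0, 0.609, 0.793, 0.0]
contact_force: [0.8, -0.7, 1.0]
gripper_width: 0.111
grasp_force: 21.0
t: 8.67
eef_pos: [0.5586, -0.1297, 0.3055]
tool_rot: [-0.0, 0.609, 0.793, -0.0]
contact_force: [-1.6, -1.1, -0.8]
gripper_width: 0.107
grasp_force: 20.8
8.6667 [ 0.5586 -0.1297  0.3055] [-0.0004  0.6091  0.7931 -0.0005] [ 0.488   0.4691 -0.4738  1.8669  0.2735  0.871   0.1409]
stand_right 0.17 [279.5 224.9] [ 0.5659 -0.1524  0.    ]
groove 0.61 [277.4 198.3] [ 0.5572 -0.1265  0.015 ]
board 0.72 [277.4 224.4] [ 0.5582 -0.1295  0.07  ]
9677 0.13644965232227305
board top [ 0.5549 -0.1147  0.1367] dir deg 15.236944170322374 z pct [0.1355 0.1368 0.1379]
```

```bash
python3 -m pendant '[[0.005,0,0.003,0,0],[0.005,0,0.003,0,0],[0.005,0,0.003,0.0004,0],[0.005,0,0,0,0]]'; python3 look.py pics/w5.png;python3 fit.py | head -2
```

```text
t: 9.25
eef_pos: [0.5676, -0.1271, 0.3051]
tool_rot: [-0.0, 0.609, 0.793, -0.0]
contact_force: [-2.3, -0.7, -1.4]
gripper_width: 0.107
grasp_force: 21.7
9.25 [ 0.5676 -0.1271  0.3051] [-0.0001  0.609   0.7931 -0.0001] [ 0.4773  0.4811 -0.4719  1.8481  0.277   0.8777  0.1338]
board 0.77 [264.1 226.2] [ 0.5593 -0.1303  0.07  ]
10703 0.1350170045478738
board top [ 0.563  -0.1128  0.1345] dir deg 15.687030250482337 z pct [0.1243 0.1356 0.1371]
```

Tilting works with little force. Continuing.

```bash
python3 -m pendant '[[0.005,0,0.003,0.0006,0],[0.005,0,0.003,0.0008,0],[0.005,0,0.003,0.0009,0],[0.005,0,0.003,0.001,0],[0.005,0,0,0,0]]'; python3 look.py pics/w6.png;python3 fit.py | head -2
```

```text
t: 9.92
eef_pos: [0.5795, -0.1239, 0.302]
tool_rot: [0.0, 0.609, 0.793, 0.0]
contact_force: [-2.5, -1.0, -0.4]
gripper_width: 0.099
grasp_force: 20.6
9.9167 [ 0.5795 -0.1239  0.302 ] [0.0003 0.609  0.7932 0.0004] [ 0.4622  0.5006 -0.4678  1.8246  0.2838  0.8818  0.1231]
board 0.88 [241.9 225.2] [ 0.5575 -0.129   0.07  ]
12247 0.12957625230620332
board top [ 0.5741 -0.1103  0.1298] dir deg 16.566775606858727 z pct [0.1204 0.1308 0.134 ]
```

View pics/w6.png

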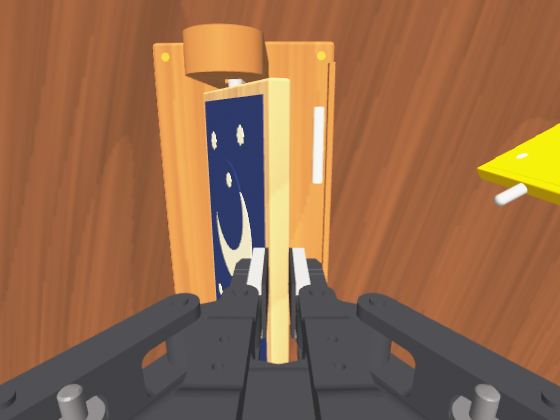

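The board now leans about 24° to the front, with the dark blue moon face showing at (240,190) and the stand in place. I'll continue to about 38°, then release.

```bash
python3 -m pendant '[[0.005,0,0.003,0.0012,0],[0.005,0,0.003,0.0014,0],[0.005,0,0.003,0.0016,0],[0.005,0,0.003,0.0018,0],[0.005,0,0,0,0]]'; python3 -m pendant '[[0.03,0,0,0,0],[0.04,0,0,0,0],[0.04,0,0,-0.005,0],[0.04,0,0,-0.03,0],[0.04,0,0,-0.03,0],[0.01,0,-0.035,0,0],[0,0,0,0,0],[0,0,0,0,0]]'; python3 look.py pics/w7.png;python3 fit.py | head -2
```

```text
t: 10.58
eef_pos: [0.5913, -0.1205, 0.2959]
tool_rot: [0.0, 0.609, 0.793, 0.001]
contact_force: [0.0, 0.4, -0.3]
gripper_width: 0.061
grasp_force: 0.0
t: 11.25
eef_pos: [0.5554, -0.1309, 0.362]
tool_rot: [0.001, 0.61, 0.793, -0.0]
contact_force: [0.1, 0.0, 0.6]
gripper_width: 0.051
grasp_force: 0.0
11.25 [ 0.5554 -0.1309  0.362 ] [ 0.0006  0.6098  0.7926 -0.0004] [ 0.5134  0.3962 -0.4955  1.8266  0.2254  0.9736  0.1821]
board 0.81 [284.5 196.3] [ 0.5615 -0.1234  0.07  ]
1795 0.12120988789227959fit.py:7: RuntimeWarning: Mean of empty slice.
  C=P[abs(P[:,1]+.13)<.065];w=np.linalg.svd(C[:,:2]-C[:,:2].mean(0))[2][0]
  ret = um.true_divide(
fit.py:8: RuntimeWarning: Mean of empty slice.
  print("board top",C.mean(0),"dir deg",np.degrees(np.arctan2(w[0],-w[1]))%180, "z pct",np.percentile(C[:,2],[5,50,95]))
Traceback (most recent call last):
  File "fit.py", line 8, in <module>
    print("board top",C.mean(0),"dir deg",np.degrees(np.arctan2(w[0],-w[1]))%180, "z pct",np.percentile(C[:,2],[5,50,95]))
                                                                                          ~~~~~~~~~~~~~^^^^^^^^^^^^^^^^^^
IndexError: index -1 is out of bounds for axis 0 with size 0
```

View pics/w7.png

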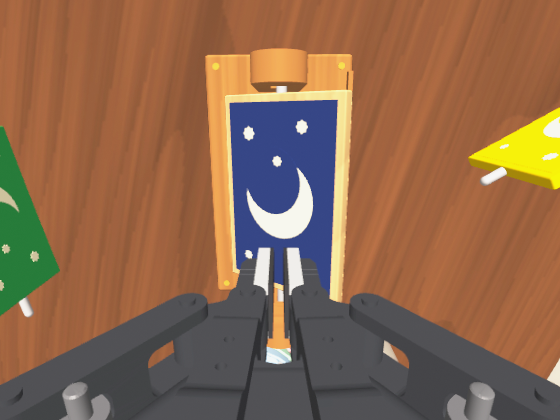

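The board now leans far to the front, past 45°, with the moon side up at (280,185). I'll fit its angle and the stand's position.

```bash
cat > ang.py <<'E'
from h import *
np.set_printoptions(precision=4,suppress=True)
f=np.load("pics/cloud.npz");X=f["X"]
ex=np.array([.965,.262,0]);ey=np.array([-.262,.965,0])
c=np.array([.558,-.1305,0])
S=(X-c)@np.c_[ex,ey,[0,0,1]]
m=(S[:,1]>-.01)&(S[:,1]<.06)&(abs(S[:,0])<.075)&(S[:,2]>.032)
x,z=S[m,0],S[m,2]
for lo in np.arange(-.07,.075,.01):
    k=(x>=lo)&(x<lo+.01)
    if k.sum()>20: print(round(lo+.005,3),np.round(np.percentile(z[k],[10,50,90]),4))
u=(S[:,1]>.078)&(S[:,1]<.106)&(S[:,2]>.119)&(abs(S[:,0])<.03)
if u.any(): print("left upright x",S[u,0].min(),S[u,0].max(),"y",S[u,1].min(),S[u,1].max())
E
python3 ang.py
```

```text
-0.065 [0.2721 0.2731 0.274 ]
-0.055 [0.2659 0.2743 0.2798]
-0.045 [0.2542 0.2682 0.2758]
-0.035 [0.048  0.2543 0.2636]
-0.025 [0.0536 0.2438 0.2762]
-0.015 [0.0625 0.2659 0.2845]
-0.005 [0.0705 0.2609 0.2791]
0.005 [0.0772 0.2603 0.2788]
0.015 [0.0842 0.2646 0.2844]
0.025 [0.09   0.2428 0.2758]
0.035 [0.0984 0.2515 0.263 ]
0.045 [0.1033 0.2662 0.2756]
0.055 [0.2656 0.2748 0.2798]
0.065 [0.2707 0.2733 0.2744]
left upright x -0.011287214565905307 0.01219404207882531 y 0.08798790025694292 0.10597185495029006
```

The board leans about 55° and the stand is in place. I'll press the front half straight down with the closed fingers, at stand x ≈ +34 mm.

```bash
python3 -m pendant '[[0,0,0.0185,0,0],[0,0,0.0185,0,0],[0,0,0,0.03,0],[0,0,0,0.03,0],[0,0,0,0.008,0],[0,0,0,0.006,0],[0,0,0,0.006,0],[0,0,0,0.006,0]]'; python3 -m pendant '[[0,0,0,0.006,0],[0,0,0,0.006,0],[0,0,0,0.006,0],[0,0,0,0.006,0],[0,0,0,0.006,0],[0,0,0,0.005,0],[0,0,0,0.005,0],[0,0,0,0.005,0],[0,0,0,0.005,0],[0,0,0,0.004,0],[0,0,0,0.003,0],[0,0,0,0,0]]'; python3 look.py pics/w8.png; python3 ang.py
```

```text
t: 12.17
eef_pos: [0.5931, -0.1205, 0.2759]
tool_rot: [0.001, 0.609, 0.793, 0.001]
contact_force: [0.3, 0.1, -0.2]
gripper_width: 0.005
grasp_force: 0.0
t: 13.17
eef_pos: [0.592, -0.1205, 0.2172]
tool_rot: [-0.0, 0.609, 0.793, -0.0]
contact_force: [-0.3, 0.1, 0.5]
gripper_width: 0.004
grasp_force: 0.0
13.1667 [ 0.592  -0.1205  0.2172] [-0.0005  0.6091  0.7931 -0.0002] [ 0.4112  0.6289 -0.4201  1.8418  0.3604  0.7476  0.0556]
-0.035 [0.1111 0.1137 0.1146]
-0.025 [0.1042 0.1089 0.1131]
-0.015 [0.0939 0.0998 0.1333]
-0.005 [0.0827 0.0907 0.1293]
0.005 [0.0711 0.0792 0.116 ]
0.015 [0.0594 0.0668 0.1327]
0.025 [0.0491 0.1131 0.1409]
0.035 [0.038  0.092  0.1333]
0.045 [0.0745 0.1238 0.1407]
0.055 [0.0962 0.128  0.1422]
0.065 [0.098  0.1045 0.133 ]
0.075 [0.1032 0.1168 0.1209]
left upright x -0.013231851984088725 0.014090890728871522 y 0.08600938348230294 0.09138815584890606
```

View pics/w8.png

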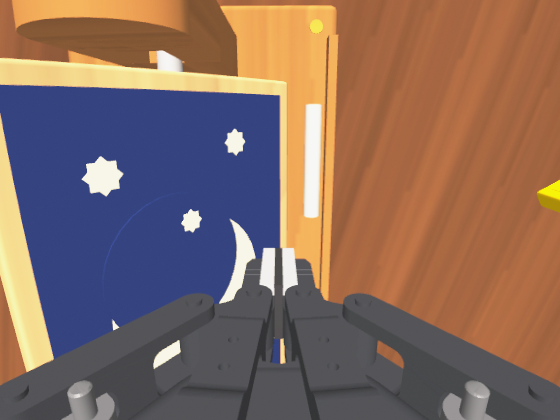

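The board is now at about 138°, with the old bottom edge up at stand x ≈ -37 mm. I'll raise the hand, straddle that edge, and close gently to bring it to about 23° from upright.

```bash
python3 -m pendant '[[0,0,0,-0.03,0],[0,0,0,-0.035,0],[0.04,0,0,-0.035,0],[0.07,0,-0.017,0,0],[0.07,0,-0.017,0,0],[0.07,0,-0.017,0,0],[0.07,0,0,0,0]]'; python3 look.py pics/w9.png; python3 ang.py
```

```text
t: 14.0
eef_pos: [0.5403, -0.135, 0.3181]
tool_rot: [-0.0, 0.61, 0.792, -0.001]
contact_force: [-0.4, -0.0, -0.2]
gripper_width: 0.709
grasp_force: 0.0
14.0 [ 0.5403 -0.135   0.3181] [-0.0005  0.6099  0.7925 -0.0014] [ 0.5181  0.4295 -0.4861  1.8951  0.2575  0.8805  0.1626]
-0.065 [0.2036 0.2157 0.2317]
-0.055 [0.1718 0.202  0.2043]
-0.045 [0.1617 0.1878 0.225 ]
-0.035 [0.1098 0.2284 0.2413]
-0.025 [0.1091 0.2234 0.2417]
-0.015 [0.098  0.2223 0.2343]
-0.005 [0.0876 0.2245 0.2403]
0.005 [0.0771 0.2281 0.242 ]
0.015 [0.0667 0.1858 0.2304]
0.025 [0.0534 0.1773 0.2034]
0.035 [0.0466 0.2067 0.2265]
0.045 [0.2019 0.218  0.2333]
0.055 [0.2162 0.2235 0.2271]
left upright x -0.009526484375447702 0.016289301484259482 y 0.08751471692222722 0.10599958437813872
```

```bash
python3 -m pendant '[[0.07,0,0.004,0.02,0],[0.07,0,0,0.02,0],[0.07,0,0,0.007,0],[0.06,0,0,0,0],[0.05,0,0,0,0],[0.04,0,0,0,0],[0.034,0,0,0,0],[0.028,0,0,0,0],[0.024,0,0,0,0],[0.02,0,0,0,0],[0.02,0,0,0,0],[0.02,0,0,0,0]]' 20;  python3 look.py pics/w10.png; python3 ang.py
```

```text
t: 15.25
eef_pos: [0.5463, -0.1331, 0.2711]
tool_rot: [-0.0, 0.609, 0.793, -0.001]
contact_force: [-4.3, -1.9, 3.3]
gripper_width: 0.238
grasp_force: 2.4
15.25 [ 0.5463 -0.1331  0.2711] [-0.0004  0.6093  0.7929 -0.0008] [ 0.4885  0.5    -0.4614  1.9159  0.3045  0.7959  0.1206]
stand_right 0.34 [311.8 243.2] [ 0.5782 -0.1525 -0.    ]
board 0.78 [301.4 236.2] [ 0.5574 -0.1249  0.07  ]
-0.065 [0.171  0.1828 0.1893]
-0.055 [0.1568 0.1722 0.1845]
-0.045 [0.1498 0.1546 0.1631]
-0.035 [0.1241 0.1694 0.1889]
-0.025 [0.1203 0.1746 0.1943]
-0.015 [0.1198 0.1221 0.1869]
-0.005 [0.0985 0.1352 0.1889]
0.005 [0.0761 0.1683 0.1935]
0.015 [0.0408 0.1457 0.1868]
0.025 [0.1519 0.1586 0.1697]
0.035 [0.1601 0.1756 0.1868]
0.045 [0.1737 0.1829 0.1897]
left upright x -0.021057417685782284 0.011717757500380533 y 0.07800347986531159 0.10515391081542828
```

View pics/w10.png

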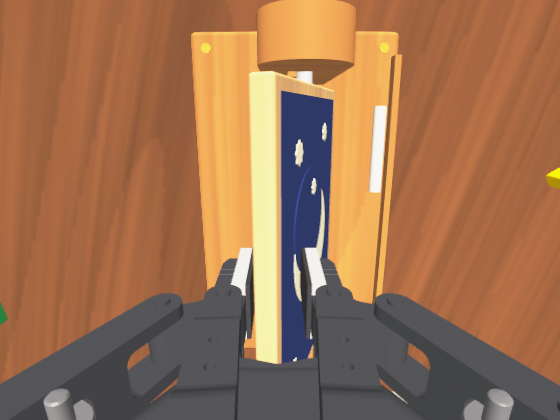

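The board stands about 20° from upright, with the moon toward the front and its top edge between the pads. I'll go to a shallow overlap, centre on the edge, grip and lift.

```bash
python3 -m pendant '[[0.026,0,-0.002,-0.006,0],[0.026,0,-0.002,-0.005,0],[0.024,0,-0.002,-0.004,0],[0.018,0,0,0,0],[0.014,0,0,0,0],[0.005,0,0,0,0],[0.005,0,0,0,0],[0.005,0,0,0,0]]' 20;  python3 look.py pics/w11.png; python3 ang.py
```

```text
t: 16.17
eef_pos: [0.5415, -0.1342, 0.2865]
tool_rot: [0.001, 0.609, 0.793, 0.0]
contact_force: [-0.2, 0.5, 5.9]
gripper_width: 0.131
grasp_force: 18.9
16.1667 [ 0.5415 -0.1342  0.2865] [0.0006 0.6091 0.7931 0.0003] [ 0.503   0.4724 -0.4722  1.917   0.2879  0.8172  0.1374]
board 0.73 [308.  229.4] [ 0.5584 -0.1262  0.07  ]
-0.065 [0.1843 0.1966 0.2037]
-0.055 [0.1705 0.1856 0.1968]
-0.045 [0.1647 0.17   0.2006]
-0.035 [0.1563 0.1947 0.2099]
-0.025 [0.1264 0.1895 0.2087]
-0.015 [0.1196 0.1222 0.2017]
-0.005 [0.1022 0.1837 0.2087]
0.005 [0.071  0.1677 0.2073]
0.015 [0.0474 0.1697 0.1794]
0.025 [0.1729 0.1876 0.1995]
0.035 [0.1864 0.1987 0.2049]
0.045 [0.1942 0.1987 0.2032]
left upright x -0.021429755989625703 0.011413907020723582 y 0.07804170661986855 0.10500904195801368
```

View pics/w11.png

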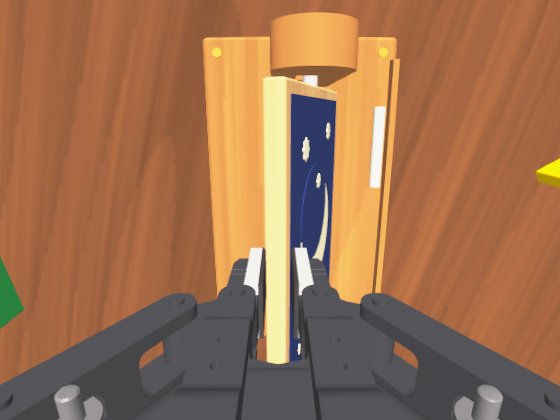

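The board is gripped at about 20°. Next: lift it 12 mm.

```bash
python3 -m pendant '[[0.005,0,0,-0.003,0],[0.005,0,0,-0.003,0],[0.005,0,0,-0.003,0],[0.005,0,0,-0.003,0],[0.005,0,0,0,0]]' 20; python3 -m pendant '[[0.005,0,0.003,-0.001,0],[0.005,0,0.003,-0.001,0],[0.005,0,0.003,-0.001,0],[0.005,0,0,0,0]]' 20; python3 look.py pics/w12.png; python3 ang.py
```

```text
t: 16.83
eef_pos: [0.5413, -0.1341, 0.2985]
tool_rot: [0.0, 0.609, 0.793, 0.0]
contact_force: [0.8, 0.1, -1.7]
gripper_width: 0.123
grasp_force: 18.1
t: 17.17
eef_pos: [0.5504, -0.1317, 0.3011]
tool_rot: [0.0, 0.609, 0.793, 0.0]
contact_force: [1.0, 1.2, -2.7]
gripper_width: 0.114
grasp_force: 19.0
17.1667 [ 0.5504 -0.1317  0.3011] [0.0001 0.609  0.7932 0.0002] [ 0.4995  0.4644 -0.4783  1.8879  0.2768  0.8541  0.1422]
board 0.78 [291.2 226.6] [ 0.558  -0.1295  0.07  ]
-0.065 [0.2063 0.2134 0.2195]
-0.055 [0.1978 0.2099 0.217 ]
-0.045 [0.1836 0.1978 0.2053]
-0.035 [0.1782 0.1845 0.2169]
-0.025 [0.1701 0.2087 0.2246]
-0.015 [0.1339 0.2022 0.2217]
-0.005 [0.1334 0.1654 0.2168]
0.005 [0.1064 0.204  0.2241]
0.015 [0.1748 0.1977 0.2197]
0.025 [0.181  0.188  0.1985]
0.035 [0.1908 0.2041 0.2147]
0.045 [0.203  0.2141 0.2194]
0.055 [0.2098 0.2125 0.216 ]
left upright x -0.014564441990351226 0.010679728699066478 y 0.07800095588236756 0.10506380546229158
```

```bash
python3 -m pendant '[[0.005,0,0.003,-0.001,0],[0.005,0,0.003,-0.001,0],[0.005,0,0.002,0,0],[0.005,0,0,0,0]]' 20; python3 look.py pics/w13.png; python3 ang.py
```

```text
t: 17.75
eef_pos: [0.5577, -0.1299, 0.303]
tool_rot: [-0.0, 0.609, 0.793, -0.0]
contact_force: [-1.0, -0.9, -1.0]
gripper_width: 0.109
grasp_force: 19.6
17.75 [ 0.5577 -0.1299  0.303 ] [-0.0001  0.6091  0.7931 -0.0003] [ 0.4913  0.4717 -0.4772  1.8706  0.2781  0.8655  0.1375]
stand_left 0.43 [276.4 196.3] [ 0.5561 -0.1283  0.    ]
groove 0.74 [275.2 200.4] [ 0.5552 -0.1282  0.015 ]
board 0.92 [279.5 225.8] [ 0.5589 -0.1295  0.07  ]
-0.055 [0.2072 0.2156 0.2218]
-0.045 [0.1983 0.2095 0.2182]
-0.035 [0.1849 0.1956 0.2044]
-0.025 [0.1786 0.1863 0.2196]
-0.015 [0.1733 0.2112 0.2268]
-0.005 [0.1353 0.2003 0.2209]
0.005 [0.1352 0.1973 0.2203]
0.015 [0.1717 0.211  0.2267]
0.025 [0.1783 0.1862 0.2197]
0.035 [0.1843 0.1942 0.2034]
0.045 [0.1968 0.2085 0.2179]
0.055 [0.2068 0.216  0.2219]
0.065 [0.2136 0.2152 0.216 ]
left upright x -0.014172329031238447 0.011853934113108406 y 0.07802035158808422 0.10518133638346638
```

View pics/w13.png

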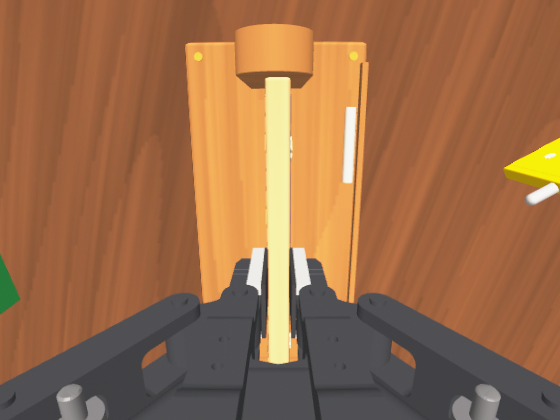

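The board is upright over the groove, moon to the front, maybe 1 mm too far forward. I'll correct that, lower it and watch the force.

```bash
python3 -m pendant '[[0.005,0,-0.0015,0,0],[0.005,0,0,0.002,0],[0.005,0,0,0.002,0],[0.005,0,0,0.002,0],[0.005,0,0,0.002,0],[0.005,0,0,0.0015,0],[0.005,0,0,0,0]]' 20; python3 look.py pics/w14.png; python3 ang.py | sed -n 4,7p
```

```text
t: 18.58
eef_pos: [0.5571, -0.1302, 0.2977]
tool_rot: [0.002, 0.609, 0.793, 0.0]
contact_force: [-10.9, -0.2, 30.0]
gripper_width: 0.106
grasp_force: 26.1
18.5833 [ 0.5571 -0.1302  0.2977] [0.0021 0.6093 0.7929 0.    ] [ 0.4892  0.4767 -0.4741  1.8772  0.2856  0.8507  0.1314]
groove 0.61 [275.6 202.3] [ 0.5562 -0.1292  0.015 ]
board 0.84 [280.1 227.8] [ 0.5595 -0.1298  0.07  ]
-0.035 [0.1794 0.19   0.1988]
-0.025 [0.1733 0.1809 0.2142]
-0.015 [0.1684 0.2059 0.2215]
-0.005 [0.1327 0.1943 0.2154]
```

It stopped on a rail (30 N). I'll raise the board and work out the lateral offset, using the seated picture w4 as reference.

```bash
python3 -m pendant '[[0.005,0,0,-0.004,0],[0.005,0,0,-0.004,0],[0.005,0,0,-0.0015,0],[0.005,0,0,0,0],[0.005,0,0,0,0]]' 20; python3 look.py pics/w15.png
cat > off.py <<'E'
import sys
from h import *
cur=np.array(bot.get_obs()["eef_pos"])
ex=np.array([.965,.262,0])
def nails(im):
    hsv=cv2.cvtColor(im,cv2.COLOR_BGR2HSV)
    # yellow nails: hue ~ 25-32, saturated
    m=cv2.inRange(hsv,(23,150,180),(33,255,255));m[100:]=0
    n,l,s,c=cv2.connectedComponentsWithStats(m)
    return sorted([tuple(c[i]) for i in range(1,n) if 20<s[i,4]<400])
def edge(im,row):
    hsv=cv2.cvtColor(im,cv2.COLOR_BGR2HSV)[row]
    k=[c for c in range(230,340) if hsv[c,1]<130 and hsv[c,2]>220 and 18<hsv[c,0]<32]
    return (min(k),max(k)) if k else None
for f,p,zt in [("w2",[.5567,-.1338,.2855],.125),("w4",[.5518,-.1315,.2945],.125),("w13",[.5577,-.1299,.303],.1355),("w15",cur,float(sys.argv[1]))]:
    im=cv2.imread(f"pics/{f}.png");n=nails(im);d=np.array(p)-cur
    W=[world("wrist",q,z=.015-d[2])+d for q in n]
    e=[edge(im,r) for r in (110,150,190)]
    B=[np.mean([(world("wrist",(c,r),z=zt-d[2])+d)@ex for c in ee]) for r,ee in zip((110,150,190),e) if ee]
    print(f,np.round(n,0).tolist(),e,"nail mid",np.mean([w@ex for w in W]),"board",np.round(B,4),"hand",np.array(p)@ex)
E
python3 off.py .1355
```

```text
t: 19.25
eef_pos: [0.556, -0.1302, 0.3025]
tool_rot: [-0.0, 0.609, 0.793, -0.0]
contact_force: [-0.4, -1.0, -2.1]
gripper_width: 0.11
grasp_force: 22.2
19.25 [ 0.556  -0.1302  0.3025] [-0.0003  0.6092  0.793  -0.    ] [ 0.4934  0.4702 -0.4777  1.8746  0.2773  0.8629  0.1387]
groove 0.78 [278.4 198.9] [ 0.5558 -0.1264  0.015 ]
groove 0.39 [281.8 224.4] [ 0.5638 -0.146   0.015 ]
board 0.73 [282.3 224.2] [ 0.5588 -0.1281  0.07  ]
w2 [[198.0, 47.0], [366.0, 45.0]] [(274, 299), (275, 298), (276, 298)] nail mid 0.5058157636793653 board [0.5062 0.5062 0.5065] hand 0.5021599
w4 [[203.0, 54.0], [364.0, 54.0]] [(274, 297), (275, 297), (275, 296)] nail mid 0.5028880600141624 board [0.5019 0.5021 0.5019] hand 0.4980339999999999
w13 [[198.0, 56.0], [353.0, 56.0]] [(265, 289), (267, 289), (267, 288)] nail mid 0.5033007607181543 board [0.5046 0.505  0.5047] hand 0.5041467
w15 [[200.0, 57.0], [356.0, 56.0]] [(266, 289), (265, 289), (266, 289)] nail mid 0.5032336835598046 board [0.5031 0.5029 0.503 ] hand 0.5024349692799229
```

```bash
cat > yaw.py <<'E'
from h import *
from off import nails
E
cat > yaw.py <<'E'
from h import *
np.set_printoptions(precision=4,suppress=True)
X=np.load("pics/cloud.npz")["X"]
c=np.array([.558,-.1305,0]);S=(X-c)@np.c_[[.965,.262,0],[-.262,.965,0],[0,0,1]]
# board top & faces by y slices, away from fingers (y>.015)
for y0 in (.015,.03,.045,.06):
    k=(S[:,1]>y0)&(S[:,1]<y0+.015)&(abs(S[:,0])<.02)
    T=S[k&(S[:,2]>.128)&(S[:,2]<.145)]
    if len(T)>5: print(y0,"top z",np.median(T[:,2]),"x",T[:,0].min(),T[:,0].max(),len(T))
k=(S[:,1]>.015)&(S[:,1]<.075)&(abs(S[:,0])<.02)&(S[:,2]>.03)&(S[:,2]<.145)
for z in np.arange(.03,.145,.01):
    q=k&(abs(S[:,2]-z)<.005)
    if q.sum()>5: print("z",round(z,3),np.percentile(S[q,0],[2,50,98]),q.sum())
# stand top plane edges: base z .015
b=(abs(S[:,2]-.015)<.004)&(abs(S[:,0])<.1)&(S[:,1]>-.02)&(S[:,1]<.13)
for y0 in (.0,.02,.04,.06,.105):
    q=b&(S[:,1]>y0)&(S[:,1]<y0+.01);print("base",y0,S[q,0].min() if q.any() else None,S[q,0].max() if q.any() else None)
e=S[b&(S[:,1]>.1)]
for x0 in (-.05,-.03,-.01,.01,.03):
    q=(e[:,0]>x0)&(e[:,0]<x0+.02);print("end",x0,e[q,1].max() if q.any() else None)
E
python3 yaw.py
```

```text
0.015 top z 0.13784693799058337 x -0.0059324409447130124 0.004120106375177774 794
0.03 top z 0.13795729880035126 x -0.006302298208203102 0.003885003154850734 881
0.045 top z 0.13803362897541688 x -0.005957680146655427 0.004406157320615231 972
0.06 top z 0.13823394193437696 x -0.0061952353694901706 0.004301850877548279 1051
z 0.11 [0.0054 0.0054 0.0055] 8
z 0.12 [0.0053 0.0054 0.0054] 15
z 0.13 [-0.0063  0.0043  0.0044] 92
z 0.14 [-0.0057 -0.001   0.0038] 3606
base 0.0 -0.0659181791164203 0.058765800597309056
base 0.02 -0.06619723511464466 0.058844403401724865
base 0.04 -0.065983586102419 0.058740637414410046
base 0.06 -0.06624346399576864 0.059114784962709443
base 0.105 -0.06624424461565134 0.06345126368637734
end -0.05 0.11897399999543228
end -0.03 0.11847142838236145
end -0.01 None
end 0.01 0.11840465865878269
end 0.03 0.11826172252774163
```

The measurement shows the stand square to the hand, but the board leans about 3° in the grip with its lower edge to +x. I'll nudge the hand to +x against the pins to straighten it.

```bash
python3 -m pendant '[[0.005,0,0.002,0,0],[0.005,0,0.002,0,0],[0.005,0,0.001,0,0],[0.005,0,0,0,0],[0.005,0,0,0,0]]' 20; python3 look.py pics/w16.png; python3 yaw.py | head -14
```

```text
t: 19.92
eef_pos: [0.5603, -0.1292, 0.3026]
tool_rot: [-0.001, 0.609, 0.793, -0.001]
contact_force: [-3.6, -1.2, -1.9]
gripper_width: 0.106
grasp_force: 22.6
19.9167 [ 0.5603 -0.1292  0.3026] [-0.0007  0.6093  0.793  -0.0007] [ 0.4876  0.476  -0.4761  1.8647  0.2792  0.8688  0.1349]
groove 0.95 [273.9 200.9] [ 0.5569 -0.128   0.015 ]
board 0.56 [279.6 225.3] [ 0.5617 -0.1283  0.07  ]
0.015 top z 0.13760983718195183 x -0.002030324790701703 0.008466966289053544 824
0.03 top z 0.13773065880832747 x -0.0018287865511844238 0.008392680590335759 885
0.045 top z 0.13784016553939443 x -0.0019789219168853 0.0083277021187288 973
0.06 top z 0.13798575719056852 x -0.001828011244243818 0.008209200668205692 1033
z 0.09 [-0.004  -0.0039 -0.0039] 8
z 0.1 [-0.0034 -0.0033 -0.0032] 14
z 0.13 [-0.002  -0.0018 -0.0017] 96
z 0.14 [-0.0013  0.0035  0.0083] 3619
base 0.0 -0.06526625241748729 0.059140711326992244
base 0.02 -0.06544334465090204 0.05923305363630851
base 0.04 -0.06562856838935632 0.05920032983807878
base 0.06 -0.06578440835925478 0.05948011508499722
base 0.105 -0.06569039812653661 0.06451783063524366
end -0.05 0.1182173390543876
```

```bash
python3 -m pendant '[[0.005,0,-0.002,0,0],[0.005,0,-0.002,0,0],[0.005,0,-0.001,0,0],[0.005,0,0,0,0],[0.005,0,0,0,0]]' 20; python3 look.py pics/w17.png
cat > lean.py <<'E'
from h import *
X=np.load("pics/cloud.npz")["X"]
c=np.array([.558,-.1305,0]);S=(X-c)@np.c_[[.965,.262,0],[-.262,.965,0],[0,0,1]]
k=(S[:,1]>.01)&(S[:,1]<.078)&(abs(S[:,0])<.03)
T=S[k&(S[:,2]>.118)&(S[:,0]>-.03)]
T=T[T[:,2]>np.percentile(T[:,2],50)-.004];T=T[T[:,2]<.145]
print("top z %.4f x %.4f..%.4f n%d"%(np.median(T[:,2]),T[:,0].min(),T[:,0].max(),len(T)))
zt=np.median(T[:,2])
F=S[k&(S[:,2]<zt-.004)&(S[:,2]>.035)&(abs(S[:,0])<.02)]
for z in np.arange(.035,.135,.01):
    q=F[(F[:,2]>=z)&(F[:,2]<z+.01)]
    if len(q): print(round(z+.005,3),len(q),np.round([q[:,0].min(),np.median(q[:,0]),q[:,0].max()],4))
b=(abs(S[:,2]-.015)<.004)&(S[:,1]>.104)&(S[:,1]<.114)&(abs(S[:,0])<.1);print("base mid %.4f"%((S[b,0].min()+S[b,0].max())/2))
E
python3 lean.py
```

```text
t: 20.58
eef_pos: [0.5569, -0.1298, 0.3035]
tool_rot: [0.001, 0.609, 0.793, 0.001]
contact_force: [2.2, 0.5, -5.6]
gripper_width: 0.107
grasp_force: 21.7
20.5833 [ 0.5569 -0.1298  0.3035] [0.001  0.609  0.7932 0.0011] [ 0.4932  0.4694 -0.4785  1.8732  0.277   0.8616  0.1387]
stand_right 0.44 [276. 200.] [ 0.5559 -0.1316  0.    ]
groove 0.95 [273.7 199.2] [ 0.5528 -0.1279  0.015 ]
board 0.6 [278.3 225.3] [ 0.5568 -0.1299  0.07  ]
  return _methods._mean(a, axis=axis, dtype=dtype,
  ret = ret.dtype.type(ret / rcount)
Traceback (most recent call last):
  File "lean.py", line 7, in <module>
    print("top z %.4f x %.4f..%.4f n%d"%(np.median(T[:,2]),T[:,0].min(),T[:,0].max(),len(T)))
                                                           ~~~~~~~~~~^^
ValueError: zero-size array to reduction operation minimum which has no identity
```

```bash
sed -i 's/^T=S\[.*/T=S[k\&(S[:,2]>.118)\&(S[:,2]<.145)]/; s/^T=T\[.*/T=T[T[:,2]>np.median(T[:,2])-.004]/' lean.py; python3 lean.py
```

```text
top z 0.1381 x -0.0122..0.0104 n4376
0.12 2 [0.0055 0.0055 0.0055]
0.13 101 [-0.0117  0.0042  0.01  ]
base mid -0.0031
```

I'll let the board settle: lower it to the rails, loosen the jaw only slightly, centre the hand on the stand, and check.

```bash
python3 -m pendant '[[0.005,0,0,0.002,0],[0.005,0,0,0.0015,0],[0.014,0,0,0,0],[0.014,0,0,0,0],[0.014,0,-0.002,0,0],[0.014,0,0,0.003,0],[0.014,0,0,0.003,0],[0.014,0,0,0,0]]' 20; python3 look.py pics/w18.png; python3 lean.py
python3 - <<'E'
import sys; sys.argv=["off",".128"]
import os; os.chdir("."); import shutil; shutil.copy("pics/w18.png","pics/w15.png"); exec(open("off.py").read())
E
```

```text
t: 21.5
eef_pos: [0.5539, -0.1308, 0.2929]
tool_rot: [-0.0, 0.609, 0.793, -0.0]
contact_force: [-0.9, 0.2, 0.4]
gripper_width: 0.164
grasp_force: 0.0
21.5 [ 0.5539 -0.1308  0.2929] [-0.0004  0.6092  0.793  -0.0002] [ 0.4912  0.48   -0.4731  1.8859  0.2855  0.8433  0.1328]
groove 0.56 [281.1 203.2] [ 0.5564 -0.1275  0.015 ]
board 0.84 [281.1 225.1] [ 0.5557 -0.1265  0.07  ]
top z 0.1260 x -0.0164..0.0109 n4651
0.1 18 [0.0037 0.0037 0.0038]
0.12 99 [-0.0098  0.0027  0.0091]
base mid -0.0005
w2 [[198.0, 47.0], [366.0, 45.0]] [(274, 299), (275, 298), (276, 298)] nail mid 0.505974772185057 board [0.5063 0.5063 0.5066] hand 0.5021599
w4 [[203.0, 54.0], [364.0, 54.0]] [(274, 297), (275, 297), (275, 296)] nail mid 0.5030515212124642 board [0.502  0.5022 0.502 ] hand 0.4980339999999999
w13 [[198.0, 56.0], [353.0, 56.0]] [(265, 289), (267, 289), (267, 288)] nail mid 0.5034695331182577 board [0.5047 0.5051 0.5048] hand 0.5041467
w15 [[200.0, 54.0], [362.0, 54.0]] [(266, 289), (266, 289), (267, 289)] nail mid 0.5038859407554619 board [0.5013 0.5013 0.5014] hand 0.5005447696050436
```

The board dropped; its top is now at about 0.126, close to the seated height. I'll open, back off and measure.

```bash
python3 -m pendant '[[0.03,0,0,0,0],[0.03,0,0,0,0],[0.03,0,0,-0.02,0],[0.05,0,0,-0.03,0],[0.05,0,0,-0.04,0],[0.0854,0,0,-0.04,0],[0.0854,0,0,-0.03,0],[0.0854,0,0,0,0],[0.0854,0,0,0,0]]' 20; python3 look.py pics/w19.png; python3 lean.py; python3 fit.py|head -3
python3 - <<'E'
import sys; sys.path.insert(0,'.')
from h import *
X=np.load("pics/cloud.npz")["X"]
c=np.array([.558,-.1305,0]);S=(X-c)@np.c_[[.965,.262,0],[-.262,.965,0],[0,0,1]]
for y0 in np.arange(-.07,.07,.02):
    q=(S[:,1]>y0)&(S[:,1]<y0+.02)&(abs(S[:,0])<.025)&(S[:,2]>.115)&(S[:,2]<.14)
    if q.any(): print(round(y0,2),np.round(np.percentile(S[q,2],[5,50,95]),4),np.round([S[q,0].min(),S[q,0].max()],4))
for n in ["mug","container","jar","bowls","stand_left","stand_right"]: 
    im=bot.read_camera("top") if n=="mug" else 0
    for r in bot.pinpoint(n,"top")[:1]: print(n,np.round(r["at"],1))
E
```

```text
t: 22.5
eef_pos: [0.5545, -0.1306, 0.4557]
tool_rot: [0.002, 0.609, 0.793, 0.001]
contact_force: [0.0, -0.1, -0.6]
gripper_width: 0.998
grasp_force: 0.0
22.5 [ 0.5545 -0.1306  0.4557] [0.0021 0.6092 0.793  0.0008] [ 0.5447  0.3034 -0.5235  1.7251  0.1654  1.1524  0.2348]
stand_left 0.63 [276.4  70. ] [ 0.5215 -0.0177  0.    ]
groove 0.73 [278.8 166.9] [ 0.5524 -0.125   0.015 ]
board 0.82 [276.9 174.9] [ 0.5506 -0.1254  0.07  ]
board 0.65 [ 66.9 390.5] [ 0.3546 -0.4769  0.07  ]
top z 0.1215 x -0.0107..-0.0007 n922
0.09 1 [0.0004 0.0004 0.0004]
0.1 10 [0.0003 0.0004 0.0004]
0.11 4 [-0.0109 -0.0109 -0.0108]
0.12 6 [-0.0109 -0.0108 -0.0108]
base mid -0.0049
2760 0.12088760249802231
board top [ 0.5511 -0.1262  0.1212] dir deg 15.235394388808942 z pct [0.1198 0.1213 0.1225]
extent along -0.10192293530195838 0.10069413317961301 mid [ 0.5513 -0.1268]
-0.07 [0.1196 0.1209 0.122 ] [-0.0106 -0.0009]
-0.05 [0.1198 0.1211 0.1222] [-0.0104 -0.0009]
-0.03 [0.1198 0.1211 0.1223] [-0.0102 -0.0008]
-0.01 [0.1193 0.1213 0.1224] [-0.011  -0.0008]
0.01 [0.1195 0.1214 0.1226] [-0.0109 -0.0008]
0.03 [0.1199 0.1213 0.1224] [-0.0106 -0.0008]
0.05 [0.1202 0.1216 0.1229] [-0.0103 -0.0007]
0.07 [0.1168 0.1213 0.1229] [-0.0162  0.0088]
mug [237.3 248. ]
container [228.7 206.5]
jar [349.1 183.8]
bowls [358.  215.5]
stand_left [262.  228.9]
```

```bash
python3 -m pendant '[[0.0854,0,0,0,0],[0.0854,0,0,0,0],[0.0854,0,0,0,0]]'|head -2; python3 look.py pics/w20.png | head -1
cat > seat.py <<'E'
from h import *
X=np.load("pics/cloud.npz")["X"]
c=np.array([.558,-.1305,0]);S=(X-c)@np.c_[[.965,.262,0],[-.262,.965,0],[0,0,1]]
def z(a,b,x,zl,zh):
    q=(S[:,1]>a)&(S[:,1]<b)&(S[:,0]>x[0])&(S[:,0]<x[1])&(S[:,2]>zl)&(S[:,2]<zh)
    return np.round([np.median(S[q,2]),S[q,0].min(),S[q,0].max(),q.sum()],4) if q.any() else None
print("board",z(-.06,.06,(-.025,.025),.112,.14))
print("upL",z(.08,.1,(-.03,.03),.112,.14),"upR",z(-.105,-.08,(-.03,.03),.112,.14))
print("base",z(-.05,.1,(-.055,-.03),.005,.025),"baseEnd",z(.106,.111,(-.08,.08),.008,.022),"table",z(-.05,.05,(-.11,-.09),-.01,.01))
k=(S[:,1]>-.06)&(S[:,1]<.06)&(abs(S[:,0])<.025)
for zz in (.04,.055,.07,.085,.1,.11):
    q=k&(abs(S[:,2]-zz)<.006)
    if q.any(): print("face",zz,np.round([S[q,0].min(),S[q,0].max()],4),q.sum())
E
python3 seat.py
python3 - <<'E'
import sys; sys.path.insert(0,'.')
from h import *
np.set_printoptions(precision=4,suppress=True)
im,d=bot.read_camera("scene");cv2.imwrite("pics/scene1.png",im)
im0=cv2.imread("pics/scene0.png")
r=bot.trace("board","scene")
for q in r[:5]:
    m=q["mask"];print(q["score"],q["at"],im[m].mean(0),im0[m].mean(0))
for n in ["stand_left","stand_right","bowls","jar","mug","container"]:
    for q in bot.pinpoint(n,"scene")[:1]: print(n,np.round(q["at"],1),world("scene",q["at"],z=0))
E
```

```text
t: 23.35
eef_pos: [0.5541, -0.1308, 0.4535]
23.35 [ 0.5541 -0.1308  0.4535] [0.0001 0.6092 0.793  0.    ] [ 0.5445  0.3058 -0.523   1.727   0.1654  1.1526  0.2349]
board [ 1.250e-01 -7.900e-03  2.200e-03  1.493e+03]
upL [ 1.215e-01 -1.770e-02  1.550e-02  7.020e+02] upR [ 1.211e-01 -1.780e-02  1.570e-02  5.050e+02]
base [ 1.530e-02 -5.500e-02 -3.000e-02  2.618e+03] baseEnd [ 1.53e-02 -6.60e-02  6.36e-02  3.23e+02] table [ 2.000e-04 -1.100e-01 -9.000e-02  1.238e+03]
face 0.1 [-0.0082  0.0035] 19
face 0.11 [0.0034 0.0035] 7
0.96 [130.8, 207.4] [ 64.9318 108.2542  65.7617] [ 64.9308 108.2636  65.7364]
0.91 [259.6, 215.3] [80.5325 83.3025 96.2218] [ 97.4271 134.0917 155.2796]
0.8 [320.7, 265.6] [ 51.5381 130.7066 154.1517] [ 51.7005 130.7927 154.1966]
0.65 [206.8, 180.6] [ 70.2154 116.18    72.0978] [ 70.3809 116.3236  72.7107]
0.6 [357.7, 162.1] [ 61.1546 100.7101  70.525 ] [ 61.1948 100.7585  70.5878]
stand_left [281.8 215.8] [ 0.5172 -0.0199  0.    ]
stand_right [223.  248.3] [ 0.5771 -0.247   0.    ]
bowls [199.  253.7] [ 0.5697 -0.3244  0.    ]
jar [215.1 284.9] [ 0.7004 -0.3081  0.    ]
mug [297.1 195.4] [0.4463 0.0679 0.    ]
container [324.5 219.8] [0.5881 0.1079 0.    ]
```

The board is seated: its top is at 125 mm, less than 3° off upright, and the dark moon side faces the scene camera. The stand is within about 2 mm of its start and the gripper is clear.

```bash
python3 -c "
from station import bot
print(bot.hand_in())"
```

```text
the job is handed in; nothing more can be done
None
```

I turned the meal board half a turn and handed the job in at about 24 s. The last measurements showed it down in its groove with the moon to the ledge side and the stand within a few millimetres of its place; hand-in returned no verdict, and I viewed 12 pictures, two over the limit of 10.

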